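Clamp a block of note pads in the glueing jig

TASK

Slide the block of note pads home along the jig board until its whole far edge sits flush against the fence. Then push the toggle clamp's handle over and down until it snaps past its dead point, so that the clamp is locked and its rubber foot presses on the block. Only push, with the fingers: the block stays flat on the board and is never lifted, and the other things on the bench and the jig stay where they are.

Things in the scene. Friction and masses are not known exactly. Their poses are not given: they have to be found in the camera images.
- jig: glueing jig fixed to the bench, a plywood board 15 mm thick. Origin at bench level; jig x points to the fence (away from the robot), y left, z up. Board: x -105 to 195, y -170 to 170, top at z 15 mm. Fence: wooden rail, near face at x = 80, y -160 to 50, 35 mm above the board. A wooden riser (x 10 to 70, y 45 to 120, top z 55 mm) carries the toggle clamp, which works in the plane x = 40 mm
- fence_mid (a point): point on the foot of the fence's near face, at board level, in line with the block's place (jig x 80, y -52, z 15 mm); axes as the jig's
- block: loose block, about 0.65 kg: four note pads with grey backing boards under a plywood pressing board, 105 (x) x 148 (y) x 52 mm tall, on the jig board, 20 to 50 mm short of the fence and a little askew. Origin under its centre, x towards its far edge. Sliding it takes 2 to 6 N. Home, its origin is at jig x 27.5 mm, y about -52 (10 mm either way is no matter), square to the fence
- block_near (a point): middle of the block's near face (the one towards the robot), half-way up (26 mm above the jig board); axes as the block's
- block_far_left (a point): left far bottom corner of the block; home when level with the fence's face
- block_far_right (a point): right far bottom corner of the block; home when level with the fence's face
- clamp_handle (a joint): angle of handle against clamp bar, rad: 0 to 0.4 at the start (upright, bar raised), growing as the handle is pushed over to the left and down; 2.13 where the rubber foot meets the block, 2.34 at the dead point, 2.46 locked on its stop. Stays where it is left, and needs under 3 N up to the foot's contact, then about 6 N at the grip until past the dead point, where it snaps on by itself
- handle_grip (a point): centre of the handle's black round rubber grip, 20 mm thick, 78 mm long, 116 mm from the handle's pivot. Axes: y from pivot to free end, z out of the side to push on (jig -y when upright, up when locked). Path in the jig frame at x 40, (y, z) mm: start (90 to 117, 191), (149, 182), (182, 165), foot meets block (194, 149), dead point (202, 128), locked (204, 114), pointing left and 7 degrees up
- handle_end (a point): free end of the handle and of its grip, 155 mm from the handle's pivot; axes as handle_grip
- clamp_pad: black rubber foot at the end of the clamp's steel bar, 20 mm across, 12 mm tall; origin at the centre of its pressing face, z along the spindle away from the face. At the start, bar raised, at about jig (40, 0, 150) mm facing right (-y); the bar's end is then near (40, 25, 185). The bar swings down to the right as the handle closes; locked, the foot is on the block at jig (40, -15, 67)
- glue_jar: white screw-cap jar of padding glue, 66 mm across and 75 mm tall, standing on the jig board behind the fence; origin under its centre. Leave alone
- bone_folder: flat white folding tool, 22 x 140 x 5 mm, lying on the jig board behind the clamp; origin under its centre. Leave alone
- glue_brush: paint-type glue brush about 170 mm long lying on the bench. Leave alone
- tape_roll: cardboard-brown roll of tape lying flat, 90 mm across and 48 mm tall; origin under its centre. Leave alone
- stapler: desk stapler, 36 x 135 mm and 60 mm tall; origin under its centre. Leave alone
- done_pads: low pile of three finished note pads, 105 x 148 x 30 mm, loose on the bench with no board on top (not the block of the task); origin under its centre. Leave alone
- glue_bottle: slim white bottle, 50 mm across and 135 mm tall; origin under its centre. Leave alone

How it is judged:
By the outcome, as a careful person would: the job done as asked, in the order asked, and still so for the second after the job is handed in, with the robot touching nothing.
It also fails if it takes over 48 s, if anything falls off the work surface, if the arm or the gripper's body presses on something with over 40 N, if the wrist force passes 120 N, or if a joint passes its speed limit or range.

ROBOT

A 6-joint arm with a two-finger parallel gripper is mounted at the origin on the work surface. World frame = base frame: x ahead of the robot, y to its left, z up, the work surface at z = 0. Lengths are in mm, angles in rad, forces in N, time in s.
With the tool pointing down it reaches from about 325 to 775 mm from the base axis. Payload 5.5 kg.
Tool frame: the origin (TCP) lies midway between the tips of the shut fingers; the grasp point (between the pads) lies 19 mm behind it (arm.grasp_offset is the distance from the TCP to the grasp point, in mm); x points along the fingers, y is the direction in which the jaws open and shut, and the axes are right-handed (so a half turn about x gives the same grasp; the last joint's range is limited). The gripper opens to 85 mm and grips with 20 to 120 N. Pads are 22 mm wide; open, the fingers measure 114 mm over their backs; the gripper's body (76 mm by 85 mm) begins 54 mm behind the grasp point. The pads swing forward as they close: fully open they stand 13 mm farther back than shut.
Start: joints at [-1.179, 0.091, 1.231, -0, 1.82, -0.057], TCP at [260.332, -540.595, 231.275] pointing down, gripper open.
Joint ranges: [-2.87, 2.87], [-0.86, 2.18], [0.17, 2.46], [-1.51, 4.65], [0.06, 2.69], [-2.65, 2.65]. Speed limits (rad/s): [2.57, 2.57, 3.01, 3.14, 3.14, 3.14].

INTERFACE

Orientations are given as a unit quaternion [w, x, y, z].
In Python, from rig import state, viewer, hand_in, finder, arm gives the robot as it stands. The module is installed in compiled form; this text tells all that it offers.
- The arm moves only by the shell command python3 -m handwheel 'ROWS' [OPENING] [FORCE]. ROWS is JSON, a list that holds one entry, the list of rows, each a list of 4 numbers: the shift along the tool's x, y, z in mm, then the turn about the tool's x in rad. A call has 1 to 20 rows; each row is the pose to reach, as a shift and turn from the pose commanded when the call began, along the tool's axes at that moment; what a row does not reach only later rows make up. A row lasts 1/12 s, in which the tool goes at most 41.7 mm and 7.16 degrees, less where a joint would pass 70% of its speed; a pose out of reach is approached as far as the arm can. A call with a gripper value outside its range is refused whole. OPENING is the finger opening in mm, from 0 to 85.4, set as the call begins (- or left out, the last holds). The fingers move at their own pace and stop on an object; FORCE is the grip in N (left out, the last holds). Time passes only in rows, so rows that repeat a pose let the fingers close. It gives the time, the measured TCP pose, the force and the opening at its end, in the units of the state.
- state(): the state, without advancing time (a new reading comes with each control period).
- viewer.get_image(name): name is "scene" or "top" or "wrist"; returns a dict with "color" (480x640x3 uint8, red, green, blue), "fx", "fy", "cx", "cy" (pixels), "k1" (the pictures are not rectified: a ray, as slopes to the right and down, at radius r is drawn at 1 + k1 r^2 times it, then the intrinsics apply), "world_from_camera" (4x4, takes a point from camera to world coordinates); the wrist camera has in their place "mount" (4x4, takes a point from camera to tool coordinates, whose origin is the TCP and whose axes are the tool frame's). Camera axes: x right, y up, looking along -z (the intrinsics and any distortion apply to the point x, -y, -z); pixel columns grow to the right and rows downward; lengths in mm; the calibration is good to about 2 mm. A picture is of the moment at which its call begins: read the wrist's pose just before it. There is no depth.
- hand_in(): hands the job in, once; it reports no verdict.
Trained networks look in a picture, given as the dict that the camera call returned (one of the last four; its "shot" number tells which), for a name from the list of things; names that differ only in an ending like _2 or _b are one class to them, and where a whole thing is asked for, a point or a joint stands for the part that bears it (a point fixed in the world has none). Each returns a list of dicts, best first, with "score" (0 to 1); they miss things now and then, are a little off and sometimes report something else, mostly with a low value. They report only what shows in the picture. A call takes as long as a camera call.
- finder.trace(picture, name): "region" (480x640 bool, what is visible of it).
- finder.landmark_of(picture, name): "point" ([x, y, z] in mm, in world coordinates, good to about 4 mm: a listed point, or the origin of a listed thing).
The state is a dict: "time_s": time; "joint_pos": joint angles; "dq": joint speeds; "tau": joint torques, N m; "eef_pos": TCP position; "tool_rot": TCP orientation; "force": force on the tool from outside, world axes, zero at the start; "wrist_torque": the same for the moment, N m; "opening": opening from 0.0 (shut) to 1.0 (fully open).
Only numpy, scipy, OpenCV 4.12 (cv2) and the standard library are available. Lean on these libraries where they do the work, as an engineer would, in place of code of your own. Each camera call takes 0.05 s, during which the arm holds its last target.

## Working session

There is one attempt and no reset: what is moved stays moved. The work goes in short steps, Python scripts to look and compute and a shell command to move; the robot and the scene stay as the last step left them, time stands still between calls to the robot, and variables do not carry over. Pictures are saved under pics/ and viewed, and the job is handed in when it is done.

```bash
mkdir -p pics
cat > h.py <<'E'
import numpy as np, cv2
from rig import state, viewer, finder, arm
from scipy.spatial.transform import Rotation as R
def rot(q): return R.from_quat([q[1],q[2],q[3],q[0]]).as_matrix()
def save(im,n): cv2.imwrite('pics/'+n,im['color'][:,:,::-1])
E
python3 - <<'E'
from h import *
np.set_printoptions(precision=1,suppress=True)
s=state(); print(s['time_s'],s['eef_pos'],s['tool_rot']); print(rot(s['tool_rot']))
for c in ['scene','top']:
    im=viewer.get_image(c); save(im,c+'0.png')
    for n in ['jig','fence_mid','block','block_near','block_far_left','block_far_right','handle_grip','handle_end','clamp_pad']:
        r=finder.landmark_of(im,n)
        print(c,n,[(round(x['score'],2),np.array(x['point'])) for x in r[:2]])
print(state()['time_s'])
E
```

```text
0.0 [ 260.2 -540.3  230.1] [-0.2 -0.7 -0.2  0.7]
[[-0.   0.4 -0.9]
 [ 0.  -0.9 -0.4]
 [-1.  -0.  -0. ]]
scene jig [(0.8, array([553.1,  -4.8,  -0.3]))]
scene fence_mid [(0.72, array([628.5, -73.9,  15.7]))]
scene block [(0.59, array([555.1, -61. ,  12.4]))]
scene block_near [(0.9, array([500.7, -54.7,  45. ])), (0.51, array([619.1,   3.8,  14.7]))]
scene block_far_left [(0.72, array([617.3,   3.1,  15.7]))]
scene block_far_right [(0.66, array([ 600.3, -142.5,   15.2]))]
scene handle_grip [(0.5, array([611.1,  89.2, 189.5])), (0.29, array([601. , 468.4,   0.7]))]
scene handle_end [(0.81, array([613.1,  95.2, 227.9]))]
scene clamp_pad [(0.56, array([597.3, -20.2, 150.6]))]
top jig [(0.68, array([556.9,  -8.2,  -1.2])), (0.67, array([706.6,  40.8,  14. ]))]
top fence_mid [(0.91, array([628.5, -70.7,   9.8]))]
top block [(0.83, array([553.6, -58.3,  16.2]))]
top block_near [(0.84, array([503.6, -56.6,  42.1])), (0.18, array([597. , 467. ,   2.5]))]
top block_far_left []
top block_far_right []
top handle_grip []
top handle_end [(0.52, array([610.9,  98. , 228.6]))]
top clamp_pad [(0.43, array([600.3, -16. , 148.7]))]
1.0
```

View pics/scene0.png

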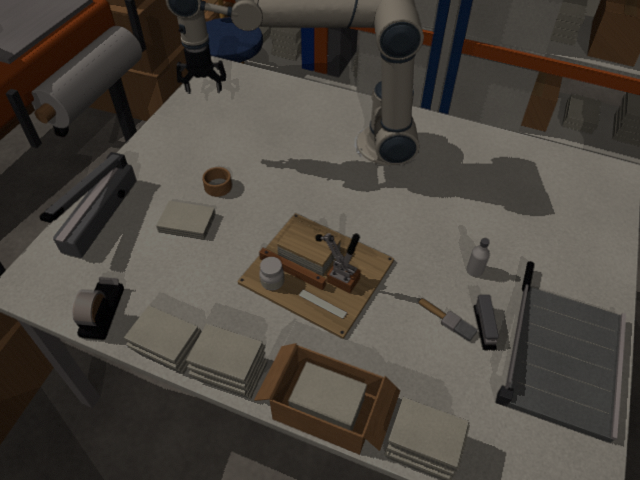

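View pics/top0.png

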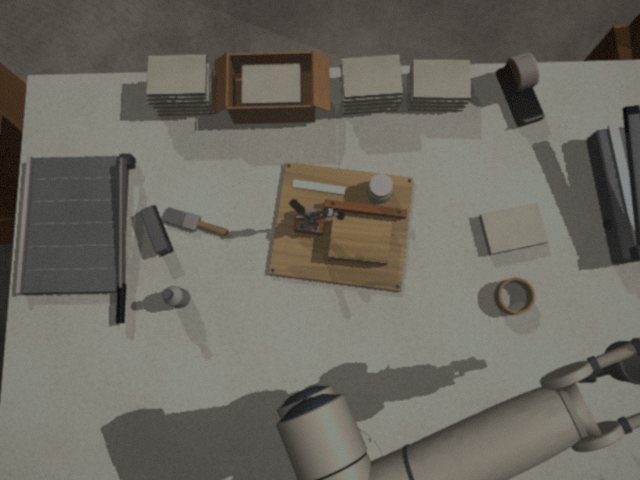

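The scene shows the jig (around px 320,270) with the block between the clamp and the robot. The top view agrees: board corners at about (287,164), (412,178), (400,290) and (271,273). The handle is upright. Next I fit the jig frame from these corners and the landmarks.

```bash
cat >> h.py <<'E'
def ray(im,px,T=None):
    T=np.array(im['world_from_camera']) if T is None else T
    p=cv2.undistortPoints(np.array([[px]],float),np.array([[im['fx'],0,im['cx']],[0,im['fy'],im['cy']],[0,0,1.]]),np.array([im['k1'],0,0,0.]))[0,0]
    d=T[:3,:3]@np.array([p[0],-p[1],-1]); return T[:3,3],d
def onz(im,px,z,T=None):
    o,d=ray(im,px,T); return o+d*(z-o[2])/d[2]
def proj(im,P,T=None):
    T=np.array(im['world_from_camera']) if T is None else T
    c=T[:3,:3].T@(np.asarray(P,float)-T[:3,3]); a,b=c[0]/-c[2],-c[1]/-c[2]; k=1+im['k1']*(a*a+b*b)
    return np.array([im['fx']*a*k+im['cx'],im['fy']*b*k+im['cy']])
def wristT(im,s):
    T=np.eye(4);T[:3,:3]=rot(s['tool_rot']);T[:3,3]=s['eef_pos'];return T@np.array(im['mount'])
E
python3 - <<'E'
from h import *
np.set_printoptions(precision=2,suppress=True)
im=viewer.get_image('top')
P=[onz(im,p,15)for p in [(287,164),(412,178),(400,290),(271,273)]]
print(np.array(P)[:,:2]); c=np.mean(P,0); print('center jig x45',c)
e=(P[0]+P[1]-P[2]-P[3]); print('yaw',np.degrees(np.arctan2(e[1],e[0])))
e=(P[0]+P[3]-P[1]-P[2]); print('yaw2',np.degrees(np.arctan2(-e[0],e[1])))
s=state(); Rm=rot(s['tool_rot']); print(s['eef_pos'],Rm)
im=viewer.get_image('wrist'); print(im['mount'],im['fx'])
print('shift',Rm.T@(np.array([465,-45,260])-s['eef_pos']), np.degrees(np.arctan2(Rm[1,1],Rm[0,1])))
E
```

```text
[[ 770.42  126.66]
 [ 724.14 -201.03]
 [ 432.09 -157.64]
 [ 482.01  169.18]]
center jig x45 [602.17 -15.7   15.  ]
yaw -8.418162090013
yaw2 -8.361648981706736
[ 260.34 -540.6   231.29] [[ 0.    0.43 -0.9 ]
 [-0.   -0.9  -0.43]
 [-1.    0.   -0.  ]]
[[  -0.      0.31   -0.95 -142.97]
 [   1.      0.     -0.     -1.04]
 [   0.     -0.95   -0.31  -79.26]
 [   0.      0.      0.      1.  ]] 369.9412696655537
shift [ -28.71 -357.74 -399.41] -64.28838503700122
```

```bash
python3 -m handwheel '[[[-29,-358,-399,0.59],[-29,-358,-399,0.59],[-29,-358,-399,0.59],[-29,-358,-399,0.59],[-29,-358,-399,0.59],[-29,-358,-399,0.59],[-29,-358,-399,0.59],[-29,-358,-399,0.59],[-29,-358,-399,0.59],[-29,-358,-399,0.59],[-29,-358,-399,0.59],[-29,-358,-399,0.59],[-29,-358,-399,0.59],[-29,-358,-399,0.59],[-29,-358,-399,0.59],[-29,-358,-399,0.59],[-29,-358,-399,0.59]]]' 85
python3 - <<'E'
from h import *
np.set_printoptions(precision=2,suppress=True)
s=state(); print(s['time_s'],s['eef_pos']);print(rot(s['tool_rot']))
im=viewer.get_image('wrist'); save(im,'w1.png')
for n in ['jig','fence_mid','block','block_near','block_far_left','block_far_right','handle_grip','handle_end','clamp_pad']:
    r=finder.landmark_of(im,n)
    print(n,[(round(x['score'],2),np.array(x['point'])) for x in r[:2]])
E
```

```text
time_s: 2.52
eef_pos: [464.2, -46.0, 260.2]
tool_rot: [0.05, -0.705, 0.051, 0.705]
force: [-0.4, -0.2, -0.4]
opening: 0.995
2.5167 [464.16 -46.04 260.24]
[[-0.   -0.14 -0.99]
 [-0.   -0.99  0.14]
 [-1.    0.    0.  ]]
jig []
fence_mid [(0.98, array([629.7, -72.9,  15.4]))]
block [(0.9, array([556.7, -59.9,  17.2]))]
block_near [(0.84, array([505.5, -52.7,  37.7])), (0.16, array([555.3, -62. ,  16.4]))]
block_far_left []
block_far_right []
handle_grip [(0.89, array([613.9,  90.7, 188.2]))]
handle_end []
clamp_pad [(0.62, array([596.9, -16.6, 146.9]))]
```

View pics/w1.png

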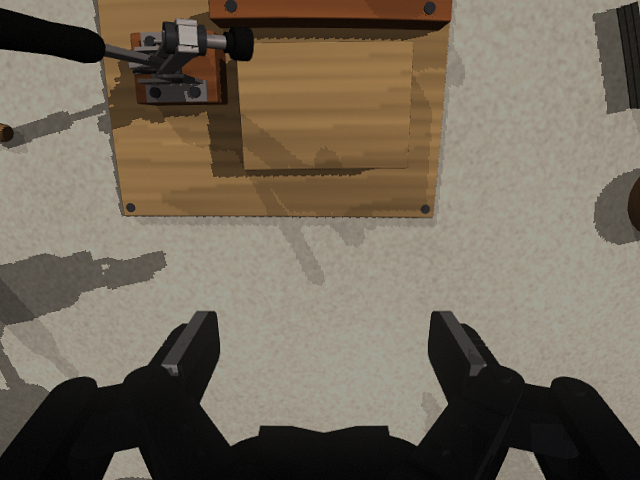

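Run:
```python
from h import *
np.set_printoptions(precision=1,suppress=True)
s=state(); im=viewer.get_image('wrist'); T=wristT(im,s)
a,b=onz(im,(123,215),15,T),onz(im,(435,217),15,T); e=a-b
y=np.degrees(np.arctan2(-e[0],e[1])); print('board near',a,b,np.linalg.norm(e),'yaw',y)
c,d_=np.cos(np.radians(y)),np.sin(np.radians(y)); Rj=np.array([[c,-d_],[d_,c]])
o=(a+b)[:2]/2+Rj@[105,0]; print('origin',o)
for z in (67,62):
  Q=[onz(im,p,z,T)for p in [(244,170),(406,167),(412,40),(237,45)]]
  J=[Rj.T@(q[:2]-o) for q in Q]; print(z,np.array(J), np.linalg.norm(Q[0]-Q[1]),np.linalg.norm(Q[1]-Q[2]))
print('fence top near edge',[Rj.T@(onz(im,p,50,T)[:2]-o) for p in [(212,27),(450,23)]])
for p in [(613,90,190),(611,96,228),(598,-17,149)]: print('jig of',Rj.T@(np.array(p)[:2]-o))
Rm=rot(s['tool_rot']);ty=Rm[:2,1]; print('tool yaw -y dir', np.degrees(np.arctan2(-ty[0]*1,-ty[1])))
```

```text
board near [480.9 176.3  15. ] [ 429.8 -161.9   15. ] 342.058890689721 yaw -8.600398858713712
origin [559.1  -8.5]
67 [[ -50.    22.4]
 [ -46.1 -123.8]
 [  59.2 -122.1]
 [  54.1   23.5]] 146.26649759546171 105.30170330934043
62 [[ -50.6   23.5]
 [ -46.7 -124.9]
 [  60.2 -123.1]
 [  55.    24.6]] 148.44132210984634 106.8674256690636
fence top near edge [array([72.3, 48.5]), array([  77.6, -158.3])]
jig of [ 38.5 105.4]
jig of [ 35.6 111.1]
jig of [39.7 -2.6]
tool yaw -y dir 8.117212946019356
```

```bash
python3 -m handwheel '[[[120,0,0,0.006],[236,0,0,0.006],[236,0,0,0.006],[236,0,0,0.006],[236,0,0,0.006],[236,0,0,0.006],[236,0,0,0.006],[236,0,0,0.006],[236,0,-8,0.006],[236,0,-16,0.006],[236,0,-22,0.006],[236,0,-22,0.006]]]' 85
python3 - <<'E'
from h import *
s=state(); im=viewer.get_image('wrist'); save(im,'w2.png'); print(s['eef_pos'],s['force'])
E
```

```text
time_s: 4.07
eef_pos: [488.9, -48.5, 26.5]
tool_rot: [-0.052, 0.707, -0.052, -0.704]
force: [0.1, -0.2, -0.4]
opening: 0.994
[488.89768682 -48.46046422  26.54311369] [ 0.12006686 -0.17511687 -0.43960208]
```

View pics/w2.png

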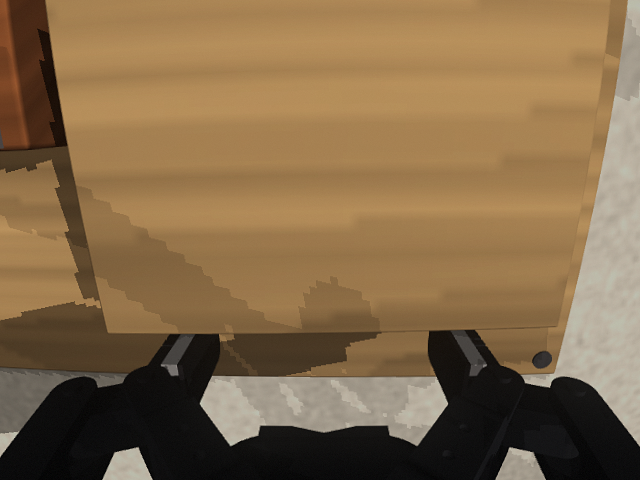

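```bash
python3 -m handwheel '[[[0,0,-3,0],[0,0,-6,0],[0,0,-9,0],[0,0,-11,0],[0,0,-13,0],[0,0,-15,0],[0,0,-17,0],[0,0,-19,0],[0,0,-20,0],[0,0,-21,0],[0,0,-22,0]]]'
```

```text
time_s: 5.03
eef_pos: [507.5, -51.2, 24.2]
tool_rot: [0.052, -0.705, 0.052, 0.706]
force: [-5.6, 0.2, 3.6]
opening: 0.995
```

```bash
python3 -m handwheel '[[[0,0,-1,0],[0,0,-2,0],[0,0,-3,0]]]'
```

```text
time_s: 5.28
eef_pos: [510.4, -51.7, 24.2]
tool_rot: [0.052, -0.705, 0.052, 0.706]
force: [-5.0, -0.3, 2.7]
opening: 0.994
```

```bash
python3 -m handwheel '[[[0,0,-1,0],[0,0,-2,0],[0,0,-3,0],[0,0,-4,0]]]'
```

```text
time_s: 5.62
eef_pos: [514.4, -52.3, 24.3]
tool_rot: [0.052, -0.705, 0.052, 0.706]
force: [-5.1, 0.3, 3.3]
opening: 0.996
```

```bash
python3 -m handwheel '[[[0,0,-1,0],[0,0,-2,0]]]'
```

```text
time_s: 5.78
eef_pos: [515.0, -52.3, 24.2]
tool_rot: [0.052, -0.703, 0.052, 0.707]
force: [-15.5, 3.5, 10.4]
opening: 0.995
```

```bash
python3 -m handwheel '[[[0,0,-1,0],[0,0,-2,0],[0,0,-2,0]]]'
python3 - <<'E'
from h import *
s=state(); im=viewer.get_image('wrist'); save(im,'w3.png'); print(s['eef_pos'],s['force'],s['wrist_torque'])
E
```

```text
time_s: 6.03
eef_pos: [515.0, -52.1, 24.3]
tool_rot: [0.053, -0.702, 0.052, 0.709]
force: [-22.1, 4.4, 14.7]
opening: 0.995
[514.9699517  -52.123046    24.25475535] [-22.08387991   4.41283126  14.70611685] [ 0.29303226  2.94509042 -0.56131373]
```

View pics/w3.png

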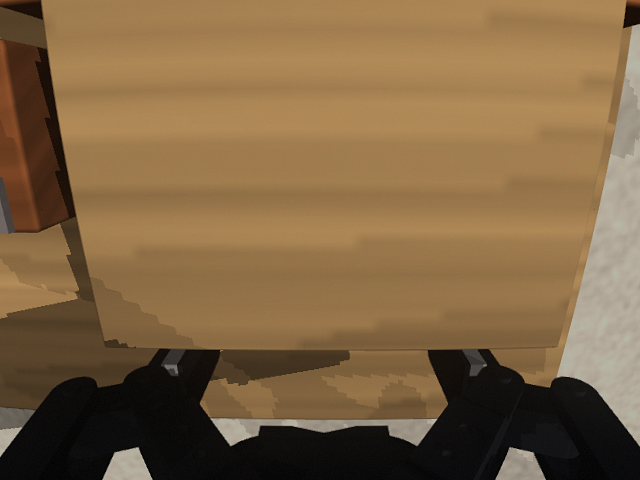

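```bash
python3 -m handwheel '[[[0,0,10,0],[0,0,30,0],[-30,0,35,0],[-260,0,35,0],[-260,0,35,0],[-260,0,35,0],[-260,0,35,0],[-260,0,35,0],[-260,0,-10,0],[-260,0,-10,0],[-260,0,-10,0],[-260,0,-10,0]]]'
python3 - <<'E'
from h import *
np.set_printoptions(precision=1,suppress=True)
s=state(); im=viewer.get_image('wrist'); save(im,'w4.png'); print(s['eef_pos'],s['force'])
cv2.imwrite('pics/w4z.png',cv2.resize(im['color'][0:240,100:500,::-1],(800,480),interpolation=cv2.INTER_CUBIC))
for n in ['fence_mid','block','block_near','block_far_left','block_far_right','handle_grip','handle_end','clamp_pad']:
    r=finder.landmark_of(im,n)
    print(n,[(round(x['score'],2),np.array(x['point'])) for x in r[:2]])
E
```

```text
time_s: 7.08
eef_pos: [529.1, -54.5, 283.5]
tool_rot: [0.052, -0.705, 0.052, 0.706]
force: [-0.5, -0.3, 0.0]
opening: 0.996
[529.1 -54.5 283.5] [-0.5 -0.3  0. ]
fence_mid []
block [(0.79, array([576.1, -68.7,  17. ])), (0.28, array([614.8,  90.2, 229.9]))]
block_near [(0.6, array([525.2, -55.7,  41.8]))]
block_far_left []
block_far_right []
handle_grip [(0.59, array([611.6,  89. , 188.5])), (0.26, array([705.3,  45.5,  14.1]))]
handle_end [(0.82, array([614.7,  90.1, 230.4]))]
clamp_pad [(0.84, array([601.9, -14.4, 144.6]))]
```

View pics/w4.png

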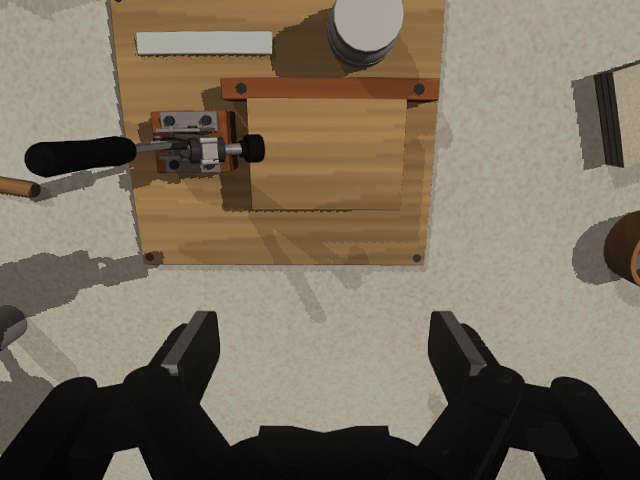

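View pics/w4z.png

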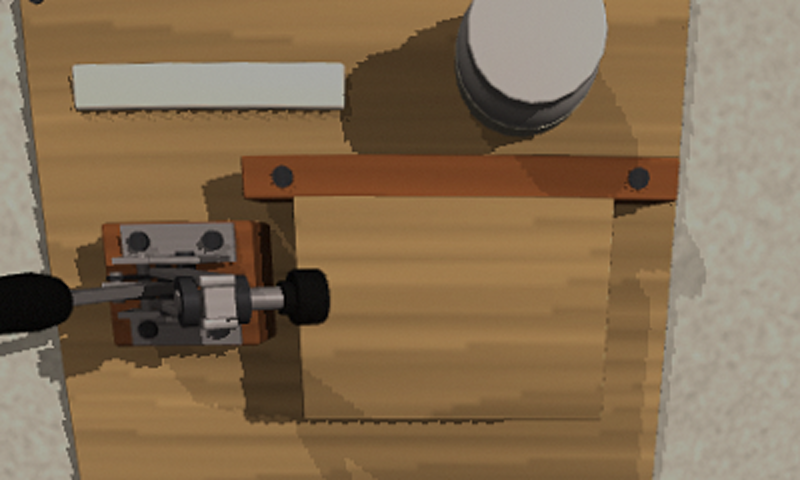

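Run:
```python
from h import *
np.set_printoptions(precision=1,suppress=True)
s=state(); im=viewer.get_image('wrist'); T=wristT(im,s); g=cv2.cvtColor(im['color'],cv2.COLOR_RGB2GRAY)
def yaw(a,b,z):
    a,b=onz(im,a,z,T),onz(im,b,z,T); e=a-b; return a,b,np.degrees(np.arctan2(-e[0],e[1]))
print('block near',yaw((252,209),(402,210),67))
print('fence far top',yaw((221,78),(439,80),50))
print('fence near top',yaw((222,99.5),(438,101),50))
print('board near',yaw((145,264),(427,265),15))
for n,p,z in [('nearL',(145,264),15),('fL',(110,0),15)]: print(n,onz(im,p,z,T))
t=viewer.get_image('top')
print('handle end top',[ (round(x['score'],2),np.array(x['point'])) for x in finder.landmark_of(t,'handle_end')], [(np.array(x['point'])) for x in finder.landmark_of(t,'handle_grip')])
t=viewer.get_image('scene')
print('handle end scene',[ (round(x['score'],2),np.array(x['point'])) for x in finder.landmark_of(t,'handle_end')], [(np.array(x['point'])) for x in finder.landmark_of(t,'handle_grip')])
```

```text
block near (array([536.4,  17.3,  67. ]), array([ 513.4, -130.6,   67. ]), np.float64(-8.844419764464385))
fence far top (array([663.3,  25.3,  50. ]), array([ 631.1, -180.6,   50. ]), np.float64(-8.884838806372326))
fence near top (array([644. ,  28.5,  50. ]), array([ 612. , -178.3,   50. ]), np.float64(-8.7773353598809))
board near (array([479.3, 173.1,  15. ]), array([ 428.1, -164.5,   15. ]), np.float64(-8.625280838089868))
nearL [479.3 173.1  15. ]
fL [763.6 131.5  15. ]
handle end top [(0.57, array([616.5,  96.1, 227.7]))] [array([611.7,  87.1, 195.8])]
handle end scene [(0.48, array([612.4,  97.6, 227.3]))] [array([613. ,  87.3, 189.1])]
```

```bash
python3 -m handwheel '[[[0,-112,-62,0],[0,-112,-62,0],[0,-112,-62,0],[0,-112,-62,0],[0,-112,-62,0],[0,-112,-62,0],[0,-112,-62,0],[0,-112,-62,0],[0,-112,-62,0]]]' 0 40
python3 - <<'E'
from h import *
np.set_printoptions(precision=3,suppress=True)
s=state(); im=viewer.get_image('wrist'); save(im,'w5.png'); print(s['eef_pos'],s['force'],s['opening']);print(rot(s['tool_rot']))
T=wristT(im,s)
print(proj(im,s['eef_pos'],T))
for n in ['handle_grip','handle_end','clamp_pad']:
    r=finder.landmark_of(im,n)
    print(n,[(round(x['score'],2),np.array(x['point'])) for x in r[:2]])
im=viewer.get_image('scene')
cv2.imwrite('pics/s5z.png',cv2.resize(im['color'][100:340,200:440,::-1],(600,600),interpolation=cv2.INTER_CUBIC))
E
```

```text
time_s: 8.63
eef_pos: [606.1, 46.3, 285.3]
tool_rot: [-0.053, 0.706, -0.053, -0.705]
force: [-0.5, -0.6, 0.6]
opening: -0.002
[606.14   46.287 285.26 ] [-0.469 -0.597  0.6  ] -0.0017969780269535423
[[ 0.001 -0.148 -0.989]
 [-0.    -0.989  0.148]
 [-1.    -0.    -0.001]]
[325.293 313.53 ]
handle_grip [(0.88, array([612.5,  86.9, 189.9]))]
handle_end [(0.57, array([616.3,  93.5, 229.2]))]
clamp_pad [(0.9, array([599.9, -16.5, 143.2]))]
```

View pics/w5.png

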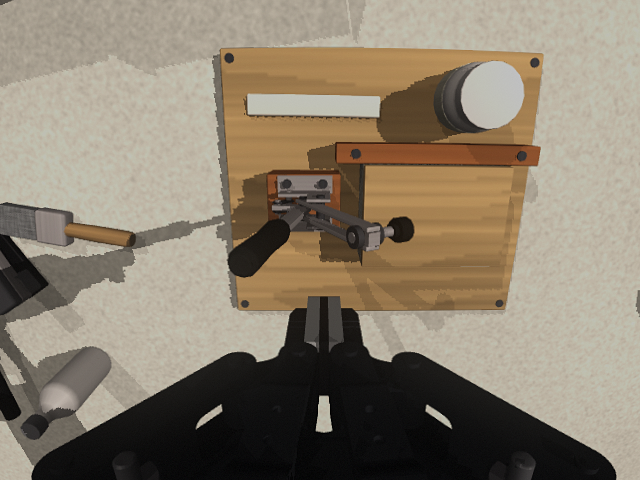

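View pics/s5z.png

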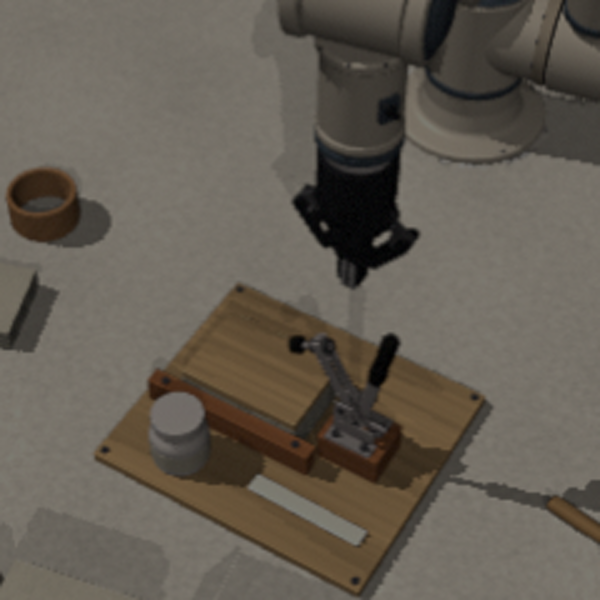

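Run:
```python
from h import *
print(np.round(state()['joint_pos'],3))
```

```text
[0.021 0.132 1.092 0.    1.917 1.74 ]
```

```bash
python3 -m handwheel '[[[0,0,0,-1.57],[0,0,0,-1.57],[0,0,0,-1.57],[0,0,0,-1.57],[0,0,0,-1.57],[0,0,0,-1.57],[0,0,0,-1.57],[0,0,0,-1.57],[0,0,0,-1.57],[0,0,0,-1.57],[0,0,0,-1.57],[0,0,0,-1.57],[0,0,0,-1.57],[0,0,0,-1.57]]]'
python3 - <<'E'
from h import *
np.set_printoptions(precision=3,suppress=True)
s=state(); im=viewer.get_image('wrist'); save(im,'w6.png'); print(s['time_s'],s['eef_pos'],s['force'],s['opening']);print(rot(s['tool_rot']))
for n in ['handle_grip','handle_end','clamp_pad']:
    r=finder.landmark_of(im,n)
    print(n,[(round(x['score'],2),np.array(x['point'])) for x in r[:2]])
E
```

```text
time_s: 10.05
eef_pos: [606.5, 47.3, 284.3]
tool_rot: [0.462, 0.535, 0.462, -0.535]
force: [0.1, -0.7, -0.6]
opening: 0.002
10.05 [606.526  47.293 284.287] [ 0.149 -0.745 -0.629] 0.001695434580783859
[[ 0.     0.989 -0.145]
 [-0.    -0.145 -0.989]
 [-1.     0.     0.   ]]
handle_grip [(0.62, array([638.1,  -1.1,  14.5]))]
handle_end [(0.65, array([614.8,  90.8, 230.9]))]
clamp_pad [(0.67, array([601.2, -16. , 144. ])), (0.16, array([640.7,  -2.2,  14.1]))]
```

View pics/w6.png

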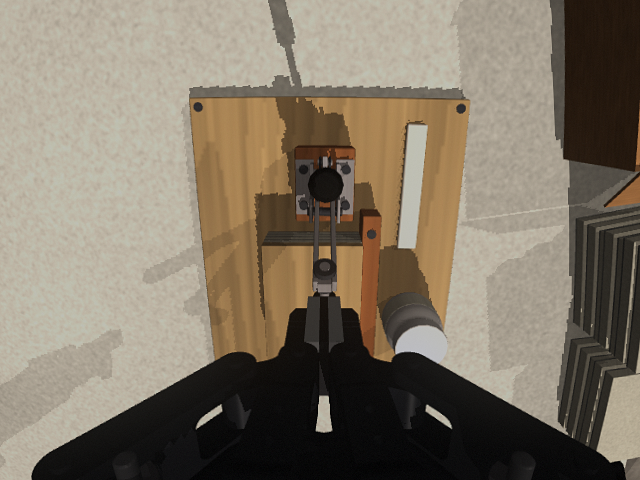

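The wrist view shows the handle end at (326,184), in line with the shut fingers at about (323,300). The clamp bar is between them at (324,267), below the fingertips. Next I descend between the bar and the handle and touch the handle.

```bash
python3 -m handwheel '[[[0,0,-5,0],[30,0,-5,0],[60,0,-5,0],[82,0,-5,0],[82,0,-5,0],[82,0,-9,0],[82,0,-13,0],[82,0,-17,0],[82,0,-21,0],[82,0,-25,0],[82,0,-29,0]]]'
python3 - <<'E'
from h import *
s=state(); im=viewer.get_image('wrist'); save(im,'w7.png'); print(s['force'])
E
```

```text
time_s: 11.17
eef_pos: [611.3, 76.4, 203.6]
tool_rot: [0.462, 0.536, 0.461, -0.535]
force: [-0.1, 0.5, 0.4]
opening: 0.003
[-0.08769061  0.50101848  0.42434026]
```

View pics/w7.png

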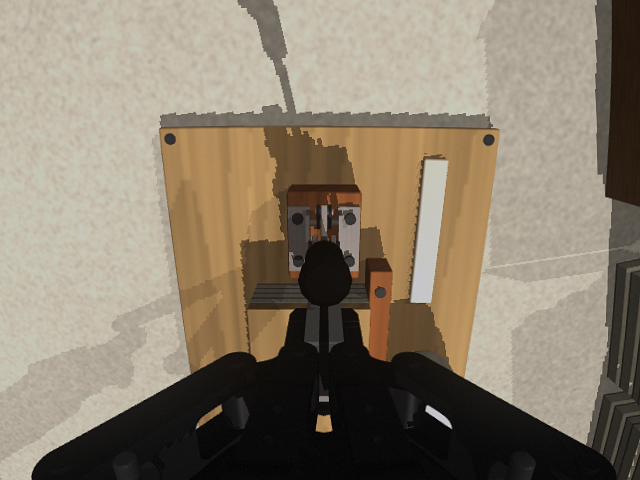

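```bash
python3 -m handwheel '[[[0,0,-4,0],[1,0,-9,0],[2,0,-14,0],[3,0,-19,0],[4,0,-25,0],[5,0,-31,0],[6,0,-37,0],[7,0,-43,0]]]'
python3 - <<'E'
from h import *
s=state(); im=viewer.get_image('wrist'); save(im,'w8.png'); print(s['force'])
im=viewer.get_image('scene')
for n in ['handle_grip','handle_end','clamp_pad']:
    r=finder.landmark_of(im,n)
    print(n,[(round(x['score'],2),np.round(x['point'])) for x in r[:2]])
E
```

```text
time_s: 11.88
eef_pos: [617.1, 119.2, 194.8]
tool_rot: [-0.462, -0.535, -0.462, 0.536]
force: [-0.5, -0.4, -1.0]
opening: -0.002
[-0.47892055 -0.36575452 -0.98098566]
handle_grip [(0.84, array([618., 130., 184.]))]
handle_end [(0.63, array([624., 154., 214.]))]
clamp_pad [(0.56, array([ 621., -145.,   14.])), (0.51, array([593., -35., 122.]))]
```

View pics/w8.png

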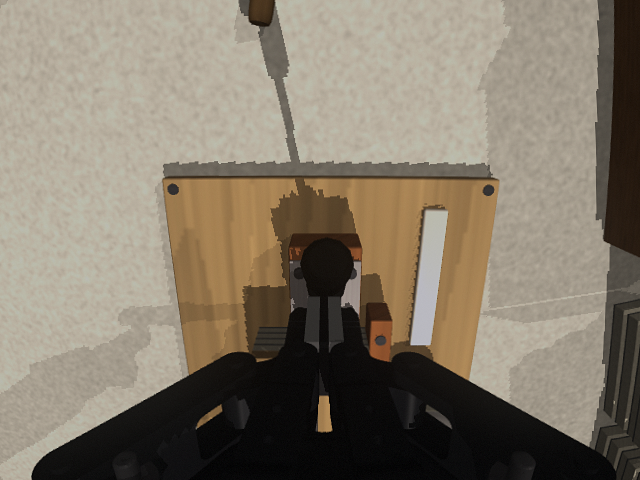

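```bash
python3 -m handwheel '[[[2,0,-6,0],[4,0,-12,0],[7,0,-18,0],[9,0,-24,0],[12,0,-30,0],[15,0,-36,0],[19,0,-41,0],[24,0,-46,0],[28,0,-50,0]]]'
python3 - <<'E'
from h import *
s=state(); im=viewer.get_image('wrist'); save(im,'w9.png'); print(s['force'])
im=viewer.get_image('scene')
for n in ['handle_grip','handle_end','clamp_pad']:
    r=finder.landmark_of(im,n)
    print(n,[(round(x['score'],2),np.round(x['point'])) for x in r[:2]])
E
```

```text
time_s: 12.88
eef_pos: [624.5, 168.9, 166.5]
tool_rot: [-0.462, -0.535, -0.462, 0.536]
force: [0.3, -1.0, 1.7]
opening: -0.002
[ 0.31526076 -0.98541546  1.71633394]
handle_grip [(0.81, array([623., 174., 152.]))]
handle_end [(0.71, array([630., 209., 172.])), (0.65, array([ 406., -445.,    2.]))]
clamp_pad [(0.36, array([594., -34.,  68.])), (0.19, array([422., 400.,   1.]))]
```

View pics/w9.png

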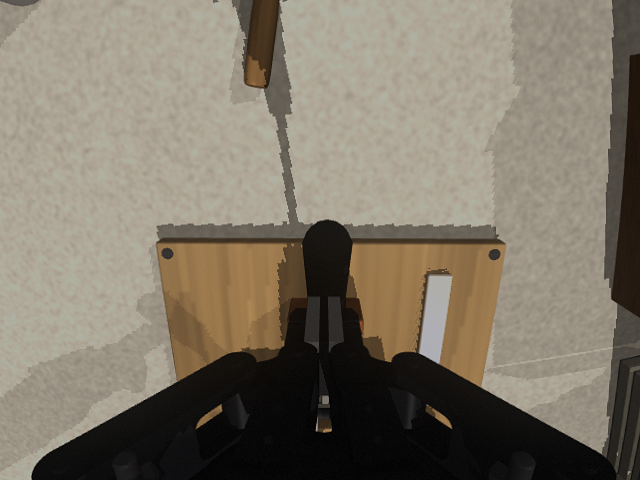

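```bash
python3 -m handwheel '[[[4,0,-3,0],[8,0,-6,0],[12,0,-8,0],[15,0,-10,0],[18,0,-11,0],[21,0,-12,0]]]'
```

```text
time_s: 13.63
eef_pos: [626.7, 179.9, 146.5]
tool_rot: [0.462, 0.536, 0.461, -0.535]
force: [2.2, -2.6, 3.2]
opening: 0.0
```

```bash
python3 -m handwheel '[[[3,0,-1,0],[6,0,-2,0],[9,0,-3,0],[12,0,-4,0]]]'
```

```text
time_s: 13.97
eef_pos: [626.3, 184.4, 132.9]
tool_rot: [-0.461, -0.535, -0.462, 0.536]
force: [-0.1, 0.8, 1.0]
opening: -0.009
```

```bash
python3 -m handwheel '[[[2,0,0,0],[4,0,0,0],[6,0,0,0]]]'
python3 - <<'E'
from h import *
s=state(); im=viewer.get_image('wrist'); save(im,'w10.png'); print(s['force'])
im=viewer.get_image('scene')
for n in ['handle_grip','handle_end','clamp_pad']:
    r=finder.landmark_of(im,n)
    print(n,[(round(x['score'],2),np.round(x['point'])) for x in r[:2]])
E
```

```text
time_s: 14.22
eef_pos: [626.8, 184.0, 127.8]
tool_rot: [-0.462, -0.535, -0.462, 0.536]
force: [-0.1, 0.1, -0.6]
opening: 0.002
[-0.06298254  0.07992462 -0.56312413]
handle_grip [(0.87, array([627., 189., 116.]))]
handle_end [(0.71, array([633., 226., 118.])), (0.64, array([ 585., -456.,    0.]))]
clamp_pad [(0.61, array([594., -33.,  67.]))]
```

```bash
python3 -m handwheel '[[[2,0,0,0],[4,0,0,0],[4,0,0,0]]]'
```

```text
time_s: 14.72
eef_pos: [627.2, 184.1, 124.7]
tool_rot: [0.462, 0.536, 0.462, -0.535]
force: [-0.5, 0.2, 2.5]
opening: 0.002
```

Touched the locked handle on its stop (2.5 N). Now I lift clear and check.

```bash
python3 -m handwheel '[[[-20,0,0,0],[-60,0,0,0],[-180,0,0,0],[-180,0,0,0],[-180,0,0,0],[-180,0,60,0],[-180,-60,120,0],[-180,-60,120,0],[-180,-60,120,0],[-180,-60,120,0]]]'
python3 - <<'E'
from h import *
np.set_printoptions(precision=1,suppress=True)
s=state(); im=viewer.get_image('wrist'); save(im,'w11.png'); print(s['time_s'],s['eef_pos'],s['force'])
for c in ['wrist','scene','top']:
    im=viewer.get_image(c)
    if c=='scene': cv2.imwrite('pics/s11z.png',cv2.resize(im['color'][160:360,220:460,::-1],(720,600),interpolation=cv2.INTER_CUBIC))
    for n in ['handle_grip','handle_end','clamp_pad','block','block_far_left','block_far_right','fence_mid']:
        r=finder.landmark_of(im,n)
        print(c,n,[(round(x['score'],2),np.array(x['point'])) for x in r[:1]])
E
```

```text
time_s: 15.55
eef_pos: [548.0, 71.6, 305.7]
tool_rot: [0.461, 0.537, 0.46, -0.536]
force: [-1.2, -0.4, 0.6]
opening: -0.001
15.55 [548.   71.6 305.7] [-1.2 -0.4  0.6]
wrist handle_grip [(0.81, array([623.4, 188. , 109. ]))]
wrist handle_end [(0.93, array([632. , 218.9, 121.4]))]
wrist clamp_pad [(0.66, array([595. , -27. ,  65.6]))]
wrist block [(0.64, array([576. , -62.4,  13.6]))]
wrist block_far_left [(0.85, array([639. ,  -1.6,  12.9]))]
wrist block_far_right []
wrist fence_mid []
scene handle_grip [(0.64, array([625.2, 190.4, 115.2]))]
scene handle_end [(0.83, array([635.5, 227. , 118.8]))]
scene clamp_pad [(0.62, array([596.7, -33.7,  65.5]))]
scene block [(0.74, array([579.2, -68.9,  13.8]))]
scene block_far_left [(0.87, array([642.2,  -4.1,  14.1]))]
scene block_far_right [(0.61, array([ 619.9, -146. ,   15.8]))]
scene fence_mid [(0.79, array([631.4, -68.3,  15.9]))]
top handle_grip [(0.52, array([622.9, 187.5, 120.9]))]
top handle_end [(0.6, array([632.6, 225.4, 121.1]))]
top clamp_pad [(0.49, array([596.6, -32.9,  70.2]))]
top block [(0.81, array([574.1, -64.4,  16. ]))]
top block_far_left []
top block_far_right [(0.43, array([524.8, -59.7,  40.8]))]
top fence_mid [(0.98, array([627.6, -77.1,  13.1]))]
```

View pics/w11.png

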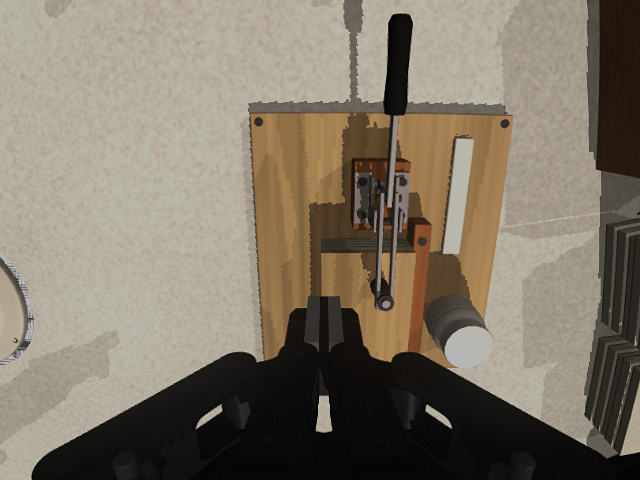

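View pics/s11z.png

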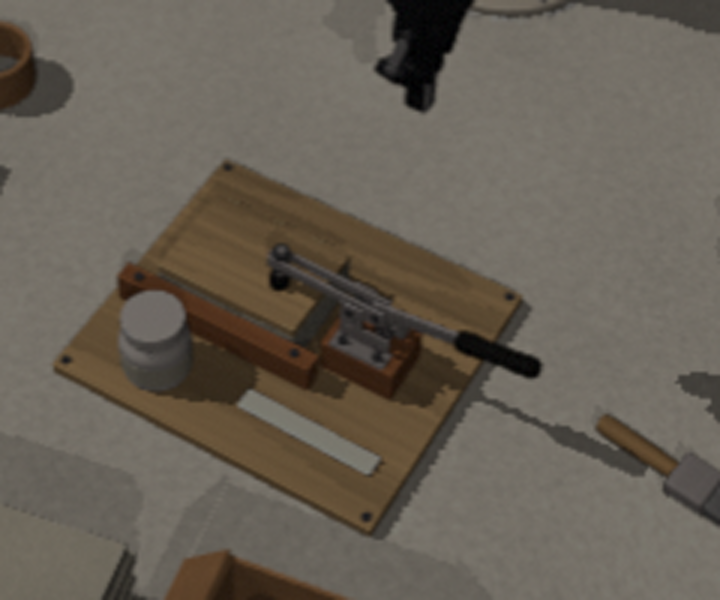

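The handle is down at (398,65) with the foot on the block at (383,290). The block's far edge runs along the fence with no visible gap, and the other objects are where they were. Handing in.

```bash
python3 -c "
from rig import hand_in,state
print(hand_in(),state()['time_s'])"
```

```text
the job is handed in; nothing more can be done
the job is handed in; nothing more can be done
```

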